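# Stand the toppled tin up against the splash guard

### The job

The oblong tin has toppled onto its broad side, lid end towards the bench's sheet-metal splash guard, and is too wide to pick up. Push it from the base so that its lid end rides up the guard until the tin stands on its base again, and leave it upright, square to the guard and right up against its foot. Push gently, so that the tin is not rammed into the guard, and leave its neighbours on the bench (the standing tin, cork block, veneer hammer and roller) where they are.

Things in the scene. Friction and masses are not known exactly. Their poses are not given: they have to be found in the camera images.
- tin: the toppled oblong tin, closed, bare tinplate with a paper band and a flush round lid: 170 mm from base to lid, 115 mm wide, 60 mm thick, 0.3 to 0.5 kg. Origin at its middle; x runs from base to lid, y along the width, z through the thickness. At the start it lies flat, z up, x level and within 0.25 rad of the guard's x. Its reading is missing while the fingers press on it.
- tin_base (a point): centre of the tin's base, 85 mm from its middle; same axes. The tin is heavier at this end (balances about 68 mm from the base): on its base edge it tips upright by itself once its x axis rises steeper than about 66 degrees. It slides easily on the guard (friction about 0.2), less so on the bench (about 0.6): leaning on the guard at 40 degrees or more it stays put.
- guard: the splash guard, one folded galvanised sheet fixed to the bench, 360 mm wide, 230 mm high: a foot that slopes back at 61 degrees from level, then an upright panel. Origin at the middle of the foot's front edge, on the bench; x points level into the guard (the way to push), y along its width, z up. The standing tin's back edge belongs against this edge; pressed in hard it would climb the slope.
- guard_bend (a point): middle of the bend where the guard's foot turns upright, 44 mm behind and 80 mm above its front edge. With its lid end here (about 28 degrees up) the tin jams if it is pushed high on its base or by upright fingers; pushed within about 20 mm of the bench, by fingers tilted some 35 degrees so that they stay under the rising base, it goes on up with 5 to 20 N.
- tin2: a twin of the toppled tin that stands upright by the guard's right-hand end (seen from its front), origin at the centre of its base; a bystander.
- cork_block: cork block 110 x 65 x 40 mm, origin under its centre; a bystander.
- veneer_hammer: veneer hammer with a wooden stock, brass blade and turned handle, about 220 mm long, lying; a bystander.
- seam_roller: rubber hand roller 44 mm across with a wooden handle, 170 mm long, lying; a bystander.

How it is judged:
By the outcome, as a careful person would: the job done as asked, in the order asked, and still so for the second after the job is handed in, with the robot touching nothing.
It also fails if it takes over 48 s, if anything falls off the work surface, if the arm or the gripper's body presses on something with over 40 N, if the wrist force passes 120 N, or if a joint passes its speed limit or range.

### The arm

A 6-joint arm with a two-finger parallel gripper is mounted at the origin on the work surface. World frame = base frame: x ahead of the robot, y to its left, z up, the work surface at z = 0. Lengths are in m, angles in rad, forces in N, time in s.
With the tool pointing down it reaches from about 0.325 to 0.775 m from the base axis. Payload 5.5 kg.
Tool frame: the origin (TCP) lies between the finger pads; the fingertips stand 8 mm ahead of it and the grasp point (between the pads) lies 11 mm behind it (tcp_to_tips is the distance from the TCP to the fingertips, in m); z points along the fingers, y is the direction in which the jaws open and shut (so a half turn about z gives the same grasp; the last joint's range is limited). The gripper opens to 88 mm and grips with 3 to 60 N. Pads are 20 mm wide; open, the fingers measure 115 mm over their backs; the gripper's body (75 mm by 178 mm) begins 61 mm behind the grasp point.
Start: joints at [-1.376, 0.091, 1.231, -0, 1.82, -0.057], TCP at [0.149, -0.581, 0.231] pointing down, gripper open.
Joint ranges: [-2.87, 2.87], [-0.86, 2.18], [0.17, 2.46], [-1.51, 4.65], [0.06, 2.69], [-2.65, 2.65]. Speed limits (rad/s): [2.57, 2.57, 3.01, 3.14, 3.14, 3.14].

### API

Orientations are given as a unit quaternion [w, x, y, z].
In Python, from bench import * gives the robot as it stands. Calls block until the motion is done:
- move_to(position, orientation): joint-space move of the TCP to a pose.
- move_l(position, speed=0.15, orientation=None): straight line of the TCP; orientation=None keeps the orientation; speed is the mean speed in m/s.
- movej(angles): joint-space move.
- gripper_open() and close(): open the fingers fully, or close them until they stop; the grip force is fixed at half the most.
- hold(seconds).
- inverse_kinematics(position, orientation): joint angles nearest the present ones, or None.
- state(): the state.
- get_image(name): name is "side" or "top" or "wrist"; returns a dict with "frame" (384x512x3 uint8, blue, green, red), "depth" (384x512 float32, m along the optical axis (not along the pixel's ray), 0 where there is no reading), "camera_matrix" (3x3 intrinsics, pixels), "view" (4x4, takes a point from world to camera coordinates). Camera axes: x right, y up, looking along -z (the intrinsics and any distortion apply to the point x, -y, -z); pixel columns grow to the right and rows downward; lengths in m; the calibration is good to about 2 mm. A picture is of the moment at which its call begins.
A pose or a line that the arm cannot do raises IKError and nothing moves.
- job_done(): hands the job in, once; it reports no verdict.
The state is a dict: "time": time; "joint_pos": joint angles; "dq": joint speeds; "joint_torque": joint torques, N m; "ee_pos": TCP position; "ee_rot": TCP orientation; "ft_force": force on the tool from outside, world axes, zero at the start; "moment": the same for the moment, N m; "finger_gap": finger opening in m.
Only numpy, scipy, OpenCV 4.12 (cv2) and the standard library are available. Lean on these libraries where they do the work, as an engineer would, in place of code of your own. Each camera call takes 0.05 s, during which the arm holds its last target. There are 200 camera calls.

## Working session

There is one attempt and no reset: what is moved stays moved. The work goes in short steps, each a Python script; the robot and the scene stay as the last script left them, time stands still between calls to the robot, and variables do not carry over. Pictures are saved under pics/ and viewed, about 8 in all and at most 12, crops included, and the job is handed in when it is done.

```bash
ls; mkdir -p pics; python3 - <<'E'
from bench import *
import cv2,numpy as np
ims=[get_image(n) for n in("top","side")]
for n,i in zip(("top","side"),ims):
    cv2.imwrite(f"pics/{n}0.png",i["frame"]); print(n,i["camera_matrix"].tolist(),np.round(i["view"],3).tolist())
    np.savez(f"{n}0.npz",**i)
s=state();print(s["time"],s["ee_rot"],s["ft_force"],s["finger_gap"])
E
```

```text
pics
top [[411.61608624508483, 0.0, 247.73361715648926], [0.0, 411.61608624508483, 192.71465704129446], [0.0, 0.0, 1.0]] [[0.02, -1.0, -0.021, -0.032], [0.983, 0.016, 0.18, -0.666], [-0.18, -0.024, 0.983, -0.903], [0.0, 0.0, 0.0, 1.0]]
side [[410.9866911295427, 0.0, 255.96783789986236], [0.0, 410.9866911295427, 189.02168636743355], [0.0, 0.0, 1.0]] [[-0.999, -0.04, -0.009, 0.661], [0.024, -0.741, 0.671, -0.083], [-0.033, 0.67, 0.741, -0.867], [0.0, 0.0, 0.0, 1.0]]
0.1 [-8.61410256e-04  9.92086238e-01  1.25555373e-01 -4.67351265e-05] [-0.2653416  -0.58510308  0.1682585 ] 0.08792798591652098
```

View pics/top0.png

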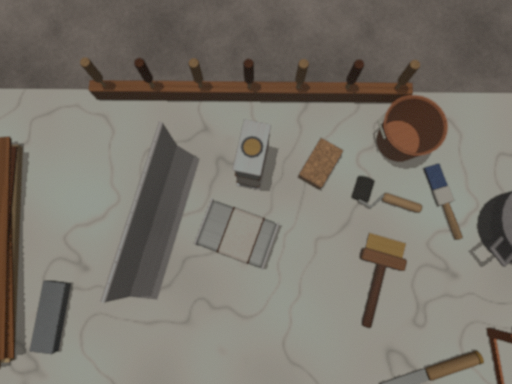

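View pics/side0.png

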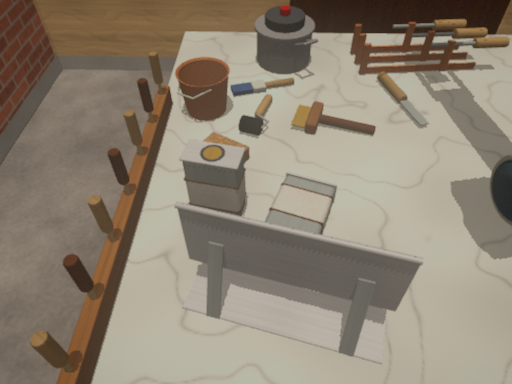

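Top view: guard front edge runs from about (197,158) to (157,298). The toppled tin is at (238,234) and tin2 stands at (252,150). The side view shows the same layout from behind the guard. Next I'll measure with depth.

```bash
cat > h.py <<'E'
import numpy as np,cv2
def cloud(i):
    K,V,d=i["camera_matrix"],i["view"],i["depth"]
    v,u=np.mgrid[:d.shape[0],:d.shape[1]]
    c=np.stack([(u-K[0,2])/K[0,0]*d,-(v-K[1,2])/K[1,1]*d,-d,np.ones_like(d)],-1)
    P=(c@np.linalg.inv(V).T)[...,:3]; P[d==0]=np.nan
    return P
def ray(i,uv,z):
    K,V=i["camera_matrix"],np.linalg.inv(i["view"])
    r=V[:3,:3]@np.array([(uv[0]-K[0,2])/K[0,0],-(uv[1]-K[1,2])/K[1,1],-1]); o=V[:3,3]
    return o+r*(z-o[2])/r[2]
def rect(P,roi,z0,z1):   # min-area rectangle (world xy) of the points in roi with z0<z<z1
    u0,v0,u1,v1=roi; m=np.zeros(P.shape[:2],np.uint8); m[v0:v1,u0:u1]=1
    m&=((P[...,2]>z0)&(P[...,2]<z1)).astype(np.uint8)
    n,l,s,_=cv2.connectedComponentsWithStats(m); k=1+np.argmax(s[1:,4])
    Q=P[l==k]; r=cv2.minAreaRect(Q[:,:2].astype(np.float32)*1000)
    return Q,r,cv2.boxPoints(r)/1000
E
python3 - <<'E'
from h import *
np.set_printoptions(precision=3,suppress=True)
t=dict(np.load("top0.npz"));P=cloud(t)
print("bench z",np.nanmedian(P[290:340,200:300,2]))
for n,roi,z0,z1 in(("tin",(185,190,295,275),.045,.075),("tin2",(228,112,280,195),.155,.185),("cork",(295,130,350,195),.03,.05)):
    Q,r,b=rect(P,roi,z0,z1); print(n,len(Q),np.median(Q[:,2]),r,b.tolist())
# foot plane: sample rows, z along guard profile
m=np.zeros(P.shape[:2],bool);m[125:305,105:200]=1
Q=P[m&(P[...,2]>.015)&(P[...,2]<.065)]
# keep main plane via RANSAC
rng=np.random.default_rng(0);best=None
for _ in range(300):
    a=Q[rng.choice(len(Q),3,False)];n=np.cross(a[1]-a[0],a[2]-a[0]);n/=np.linalg.norm(n)+1e-12
    k=abs((Q-a[0])@n)<.003
    if best is None or k.sum()>best.sum():best=k
F=Q[best];c=F.mean(0);n=np.linalg.svd(F-c)[2][2];n*=np.sign(-n[2])
g=n[:2]/np.linalg.norm(n[:2]);print("foot",len(F),len(Q),"slope",np.degrees(np.arctan2(np.hypot(*n[:2]),-n[2])),"n",n)
gx=g; gy=np.array([-g[1],g[0]])
d=(n@c)/np.linalg.norm(n[:2]); y=F[:,:2]@gy
print("gx",gx,"yaw",np.arctan2(gx[1],gx[0]),"d",d,"y range",np.percentile(y,[0,1,99,100]))
O=gx*d+gy*(y.min()+y.max())/2;print("origin",O)
print("px edge ends",ray(t,(197,158),0),ray(t,(157,298),0))
for q in((197,158),(157,298)):
    w=ray(t,q,0)[:2]-O;print(w@gx,w@gy)
E
```

```text
bench z -0.001346097547271996
tin 3551 0.05763653962069293 ((572.5634155273438, 5.3386077880859375), (170.3147735595703, 113.83844757080078), 70.89368438720703) [[0.4909058213233948, -0.05649678036570549], [0.5984731912612915, -0.09375862032175064], [0.6542209982872009, 0.06717399507761002], [0.5466536283493042, 0.10443583875894547]]
tin2 1483 0.16902443721779237 ((745.9619750976562, -28.524681091308594), (60.046688079833984, 114.71871185302734), 79.0542221069336) [[0.6839452981948853, -0.0471104271709919], [0.7965770363807678, -0.06889320909976959], [0.807978630065918, -0.00993893388658762], [0.6953469514846802, 0.01184384897351265]]
cork 1183 0.038602043336119274 ((749.682861328125, -194.61337280273438), (65.06842041015625, 110.21540069580078), 59.66861343383789) [[0.6856885552406311, -0.19486485421657562], [0.7808175683021545, -0.2505236864089966], [0.813677191734314, -0.19436189532279968], [0.7185481786727905, -0.13870304822921753]]
foot 2466 2568 slope 61.13506284089164 n [ 0.213  0.849 -0.483]
gx [0.243 0.97 ] yaw 1.3248693369790496 d 0.2897518099920284 y range [-0.716 -0.712 -0.359 -0.356]
origin [0.59  0.151]
px edge ends [0.765 0.112 0.   ] [0.418 0.193 0.   ]
0.004853981314408752 -0.1786581378815792
-0.000639631063902167 0.17726913205960707
```

```bash
cat >> h.py <<'E'
from bench import *
from scipy.spatial.transform import Rotation as R
O=np.array([.590,.151]);YAW=1.325;GX=np.array([np.cos(YAW),np.sin(YAW),0]);GY=np.array([-GX[1],GX[0],0]);EZ=np.array([0,0,1.])
O3=np.r_[O,0]
def pose(gx,gy=-.014,h=.010,tilt=35,s=1):
    """TCP pose: leading (front) corner of the tips at guard x=gx, middle of the tips at height h"""
    t=np.radians(tilt); z=np.sin(t)*GX-np.cos(t)*EZ; xf=np.cos(t)*GX+np.sin(t)*EZ
    x=s*xf; y=np.cross(z,x)
    q=R.from_matrix(np.c_[x,y,z]).as_quat()
    tip=O3+gx*GX+gy*GY+h*EZ-.01*np.cos(t)*GX
    return tip-.008*z, np.r_[q[3],q[:3]]
def gsee():
    s=state();f=s["ft_force"];p=s["ee_pos"]-O3
    return "t %.2f tcp g (%.4f %.4f) z %.4f F gx %.1f gy %.1f z %.1f"%(s["time"],p@GX,p@GY,p[2],f@GX,f@GY,f[2])
E
python3 - <<'E'
from h import *
np.set_printoptions(precision=2,suppress=True)
for s in(1,-1):
  for tilt in(35,50):
    for gx,h in((-.29,.15),(-.27,.01),(-.18,.01),(-.06,.01)):
      print(s,tilt,gx,h,inverse_kinematics(*pose(gx,h=h,tilt=tilt,s=s)))
E
```

```text
1 35 -0.29 0.15 [-0.67  0.07  1.49  0.57  1.81 -0.35]
1 35 -0.27 0.01 [-0.63  0.17  1.65  0.56  1.58 -0.46]
1 35 -0.18 0.01 [-0.48  0.11  1.71  0.59  1.5  -0.34]
1 35 -0.06 0.01 [-0.27  0.09  1.74  0.62  1.38 -0.16]
1 50 -0.29 0.15 [-0.76  0.18  1.49  0.78  1.89 -0.42]
1 50 -0.27 0.01 [-0.73  0.3   1.61  0.75  1.69 -0.58]
1 50 -0.18 0.01 [-0.6   0.22  1.7   0.8   1.59 -0.49]
1 50 -0.06 0.01 [-0.39  0.17  1.77  0.87  1.44 -0.37]
-1 35 -0.29 0.15 None
-1 35 -0.27 0.01 None
-1 35 -0.18 0.01 None
-1 35 -0.06 0.01 None
-1 50 -0.29 0.15 None
-1 50 -0.27 0.01 [-0.73  0.3   1.61  0.75  1.69  2.56]
-1 50 -0.18 0.01 None
-1 50 -0.06 0.01 None
```

```bash
cat >> h.py <<'E'
def push(a,b,step=.01,speed=.03,tilt=35,h=.010,lim=22,**k):
    n=max(1,int(np.ceil(abs(b-a)/step)))
    for g in np.linspace(a,b,n+1)[1:]:
        p,q=pose(g,tilt=tilt,h=h,**k); move_l(p,speed,q)
        f=state()["ft_force"]; print("%.3f %.2fs F %.1f %.1f %.1f"%(g,state()["time"],f@GX,f@GY,f[2]))
        if abs(f@GX)>lim: print("LIMIT");return g
    return b
E
python3 - <<'E'
from h import *
move_to(*pose(-.29,h=.13)); print(gsee())
p,q=pose(-.265); move_l(p,.12); print(gsee())
push(-.265,-.13,speed=.035)
print(gsee())
for n in("top","side"):
    i=get_image(n); cv2.imwrite(f"pics/{n}1.png",i["frame"])
cv2.imwrite("pics/m1.png",np.hstack([cv2.imread(f"pics/{n}1.png")[90:330,90:400] for n in("top","side")]))
E
```

```text
t 2.18 tcp g (-0.3037 -0.0142) z 0.1368 F gx -0.4 gy -0.3 z 0.0
t 3.36 tcp g (-0.2781 -0.0146) z 0.0175 F gx -0.6 gy -0.2 z 0.9
-0.255 3.78s F 0.2 0.7 1.6
-0.246 4.21s F -0.9 0.0 -0.1
-0.236 4.63s F 0.1 -0.2 0.1
-0.226 5.06s F 0.4 -0.1 0.0
-0.217 5.48s F 0.5 0.5 -0.8
-0.207 5.91s F 0.2 -0.4 -0.3
-0.198 6.33s F -0.1 -0.4 -0.5
-0.188 6.76s F 0.2 0.5 0.3
-0.178 7.18s F -0.6 -0.7 -0.1
-0.169 7.61s F -4.3 -0.3 -0.4
-0.159 8.03s F -2.9 -0.5 -1.5
-0.149 8.46s F -2.3 0.1 -0.7
-0.140 8.88s F -1.2 -0.2 -0.7
-0.130 9.31s F 0.4 0.2 -1.0
t 9.31 tcp g (-0.1422 -0.0139) z 0.0167 F gx 0.4 gy 0.2 z -1.0
```

View pics/m1.png

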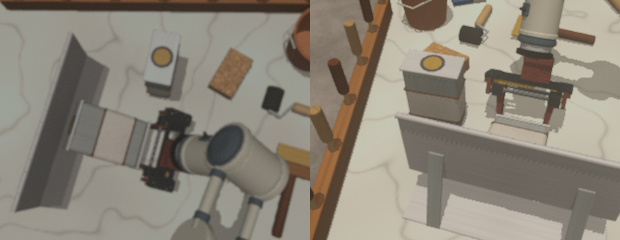

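The tin is square to the fingers, with its lid end on the foot (crop around (75,125)). The push force is a few N, so I'll continue past the bend.

```bash
python3 - <<'E'
from h import *
push(-.13,-.09,step=.005,speed=.03)
i=get_image("top"); np.savez("top2.npz",**i); cv2.imwrite("pics/top2.png",i["frame"][90:330,60:380])
print(gsee())
P=cloud(i); m=np.zeros(P.shape[:2],bool); m[120:310,100:290]=1
w=P-O3; a,b,z=w@GX,w@GY,P[...,2]
m&=(a<-.005)&(a>-.2)&(abs(b+.014)<.045)&(z>.01)
for lo in np.arange(-.2,0,.02):
    k=m&(a>lo)&(a<lo+.02)
    if k.sum()>5: print("%.2f n %d zmed %.3f"%(lo,k.sum(),np.median(z[k])))
E
```

```text
-0.126 9.71s F -0.8 0.0 -0.5
-0.121 10.01s F -1.6 -0.0 -1.5
-0.117 10.31s F -4.6 -0.8 -2.7
-0.112 10.61s F -4.1 -0.7 -4.4
-0.108 10.91s F -9.7 0.4 -5.4
-0.103 11.21s F -8.4 -0.1 -6.2
-0.099 11.51s F -5.7 -0.0 -4.1
-0.094 11.81s F -4.2 -0.4 -4.6
-0.090 12.11s F -3.5 0.7 -3.8
t 12.16 tcp g (-0.1026 -0.0140) z 0.0167 F gx -2.5 gy 0.6 z -3.5
-0.20 n 381 zmed 0.200
-0.18 n 323 zmed 0.168
-0.16 n 302 zmed 0.123
-0.14 n 155 zmed 0.103
-0.12 n 180 zmed 0.052
-0.10 n 406 zmed 0.072
-0.08 n 428 zmed 0.098
-0.06 n 468 zmed 0.123
-0.04 n 493 zmed 0.147
-0.02 n 416 zmed 0.168
```

View pics/top2.png

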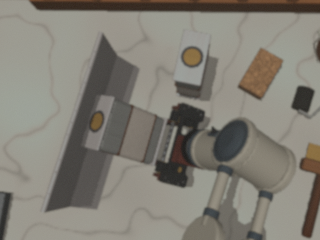

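The slope is about 50° and the lid is past the bend, on the panel (lid at (97,122) in the crop). The tin is square. I'll carry on in small steps towards 66°.

```bash
cat >> h.py <<'E'
def slope():
    i=get_image("top"); P=cloud(i); w=P-O3; a,b,z=w@GX,w@GY,P[...,2]
    m=np.zeros(P.shape[:2],bool); m[100:310,80:290]=1
    m&=(a<.0)&(a>-.13)&(abs(b+.014)<.04)&(z>.055)&(z<.16)
    A=np.c_[z[m],b[m],np.ones(m.sum())]; c=np.linalg.lstsq(A,a[m],rcond=None)[0]
    k=abs(A@c-a[m])<.006; c=np.linalg.lstsq(A[k],a[m][k],rcond=None)[0]
    return np.degrees(np.arctan2(1,c[0])),np.degrees(np.arctan(c[1])),k.sum(),m.sum(),i
E
python3 - <<'E'
from h import *
print(slope()[:4])
g=-.09
for _ in range(4):
    e=push(g,g+.005,step=.005,speed=.025); g=e
    s=slope(); print("slope %.1f yaw %.1f %d/%d"%s[:4])
    if s[0]>66: break
cv2.imwrite("pics/top3.png",s[4]["frame"][90:330,60:380])
E
```

```text
(np.float64(50.95696355378479), np.float64(0.12488254736557393), np.int64(1603), np.int64(1724))
-0.087 12.46s F -2.7 -0.5 -4.2
-0.085 12.71s F -2.7 -1.2 -4.5
slope 53.1 yaw 0.1 1107/1644
-0.082 13.01s F -2.5 0.2 -2.8
-0.080 13.26s F -2.5 -0.8 -3.5
slope 56.1 yaw 0.3 1025/1527
-0.077 13.56s F -1.9 0.8 -3.1
-0.075 13.81s F 0.0 0.0 -1.1
slope 90.0 yaw 0.0 0/1187
```

View pics/top3.png

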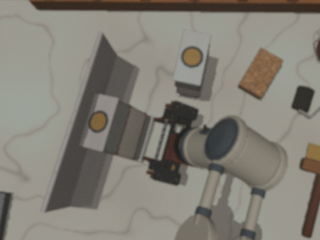

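```bash
sed -i 's/(a>-.13)&(abs(b+.014)<.04)&(z>.055)&(z<.16)/(a>-.095)\&(abs(b+.014)<.04)\&(z>.06)\&(z<.14)/' h.py; python3 - <<'E'
from h import *
g=-.075
print("slope %.1f yaw %.1f %d/%d"%slope()[:4])
for _ in range(5):
    e=push(g,g+.004,step=.004,speed=.025); g=e
    s=slope(); print("slope %.1f yaw %.1f %d/%d"%s[:4])
    if s[0]>68 : break
cv2.imwrite("pics/top4.png",s[4]["frame"][90:330,60:380])
E
```

```text
slope 68.6 yaw -0.1 748/748
-0.073 14.16s F 0.2 0.2 -0.6
-0.071 14.41s F -1.1 -1.1 -1.2
slope 69.9 yaw -0.1 716/716
```

View pics/top4.png

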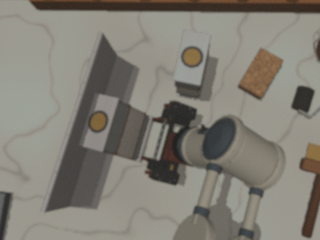

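It's at about 70°, with the rear edge resting on the fingers. I'll ease the fingers back slowly so it settles upright.

```bash
python3 - <<'E'
from h import *
g=-.071
for _ in range(8):
    g=push(g,g-.005,step=.005,speed=.02)
    s=slope(); print("slope %.1f yaw %.1f %d/%d"%s[:4])
hold(.3)
i=get_image("top"); np.savez("top5.npz",**i); P=cloud(i)
Q,r,b=rect(P,(100,140,280,280),.15,.19)
w=np.c_[b,np.zeros(4)]-O3; print(len(Q),np.median(Q[:,2]),r,np.round(np.c_[w@GX,w@GY],4).tolist())
cv2.imwrite("pics/top5.png",i["frame"][90:330,60:380])
E
```

```text
-0.073 14.73s F -1.7 0.5 -1.0
-0.076 15.01s F -2.8 -0.1 1.1
slope 93.5 yaw -0.1 101/101
-0.079 15.33s F -0.4 0.5 -0.5
-0.081 15.61s F -0.5 0.8 -0.2
slope 89.3 yaw -0.1 211/211
-0.084 15.93s F 0.2 0.6 0.5
-0.086 16.21s F 0.6 0.6 0.3
slope 89.0 yaw -0.1 217/217
-0.089 16.53s F 0.3 -0.0 -0.5
-0.091 16.81s F 0.2 -0.1 0.1
slope 89.2 yaw -0.1 216/216
-0.094 17.13s F -0.1 0.1 -0.3
-0.096 17.41s F 0.0 -1.0 1.5
slope 89.1 yaw 0.0 218/218
-0.099 17.73s F -0.6 -0.2 0.9
-0.101 18.01s F 0.3 0.5 -0.7
slope 89.1 yaw -0.1 216/216
-0.104 18.33s F 0.4 0.3 0.5
-0.106 18.61s F -0.3 0.5 0.9
slope 89.1 yaw -0.1 211/211
-0.109 18.93s F -0.4 -0.2 -0.0
-0.111 19.21s F 0.1 0.3 0.2
slope 89.2 yaw -0.0 216/216
1634 0.1690417452485392 ((591.5127563476562, 107.38941955566406), (60.46652603149414, 115.11591339111328), 75.8831787109375) [[-0.0721, 0.0455], [-0.0722, -0.0696], [-0.0117, -0.0697], [-0.0117, 0.0455]]
```

View pics/top5.png

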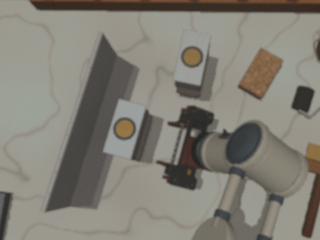

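The tin stands upright and square, with its back edge about 12 mm short of the foot. Now I'll nudge it in with a force guard.

```bash
python3 - <<'E'
from h import *
push(-.111,-.078,step=.04,speed=.04)
push(-.078,-.064,step=.002,speed=.015,lim=6)
g=-.064
e=push(g,-.055,step=.001,speed=.01,lim=6)
print("end",e)
i=get_image("top"); P=cloud(i)
Q,r,b=rect(P,(100,140,280,280),.15,.19)
w=np.c_[b,np.zeros(4)]-O3; print(len(Q),np.median(Q[:,2]),r,np.round(np.c_[w@GX,w@GY],4).tolist(),gsee())
E
```

```text
-0.078 20.58s F 0.9 0.3 0.3
-0.076 20.87s F 0.9 -0.5 0.0
-0.074 21.15s F -0.5 -0.9 0.5
-0.072 21.43s F -1.9 -0.5 0.5
-0.070 21.72s F -0.9 -0.1 0.0
-0.068 22.00s F -0.2 0.8 0.2
-0.066 22.28s F -0.9 -0.4 -0.9
-0.064 22.57s F -2.1 -0.2 0.3
-0.063 22.82s F -5.0 0.4 0.9
-0.062 23.07s F -8.6 1.7 1.8
LIMIT
end -0.062
1637 0.1689982945374442 ((594.2357177734375, 118.08970642089844), (60.22474670410156, 115.0904312133789), 76.14397430419922) [[-0.0612, 0.0453], [-0.0608, -0.0698], [-0.0006, -0.0695], [-0.001, 0.0455]] t 23.12 tcp g (-0.0762 -0.0142) z 0.0165 F gx -8.6 gy 1.5 z 1.9
```

The force rose to 8.6 N at the foot and the back edge measures within about 1 mm of the foot edge. I'll back off and check everything.

```bash
python3 - <<'E'
from h import *
push(-.062,-.12,step=.06,speed=.04)
p,q=pose(-.2,h=.06); move_l(p,.12,q); p,q=pose(-.30,h=.2); move_l(p,.15,q)
movej([-1.376,0.091,1.231,0,1.82,-0.057]); hold(.3)
i=get_image("top"); P=cloud(i); P0=cloud(dict(np.load("top0.npz")))
Q,r,b=rect(P,(100,140,280,280),.15,.19)
w=np.c_[b,np.zeros(4)]-O3; print(len(Q),np.median(Q[:,2]),np.percentile(Q[:,2],[5,95]),np.round(np.c_[w@GX,w@GY],4).tolist())
print("slope",slope()[:4],gsee())
for n,roi,z0,z1 in(("tin2",(228,112,280,180),.155,.185),("cork",(295,130,350,195),.03,.05),("hammer",(355,225,415,330),.008,.08),("roller",(345,170,425,215),.008,.08)):
    print(n,rect(P0,roi,z0,z1)[1],rect(P,roi,z0,z1)[1])
s=get_image("side")["frame"]; cv2.imwrite("pics/fin.png",np.hstack([i["frame"][90:340,90:430],s[60:310,150:430]]))
E
```

```text
-0.120 24.72s F 0.0 -0.1 -0.3
1636 0.16908989354160647 [0.16634786 0.17160679] [[-0.0612, 0.0456], [-0.0614, -0.0693], [-0.0011, -0.0694], [-0.0009, 0.0455]]
slope (np.float64(89.14462894401694), np.float64(-0.011408738659561794), np.int64(227), np.int64(227)) t 29.38 tcp g (-0.8171 0.2492) z 0.2305 F gx -0.3 gy 0.8 z 0.4
tin2 ((745.9619750976562, -28.524681091308594), (60.046688079833984, 114.71871185302734), 79.0542221069336) ((745.9761962890625, -28.46303939819336), (59.98204040527344, 114.83927917480469), 79.11959838867188)
cork ((749.682861328125, -194.61337280273438), (65.06842041015625, 110.21540069580078), 59.66861343383789) ((750.2886962890625, -194.93997192382812), (64.85602569580078, 112.1059341430664), 59.8712158203125)
hammer ((468.7917175292969, -323.85394287109375), (104.45272827148438, 214.2606658935547), 74.40306854248047) ((468.75732421875, -324.17120361328125), (104.83186340332031, 214.2880401611328), 74.83586883544922)
roller ((658.606201171875, -351.9773864746094), (173.97647094726562, 63.4480094909668), 64.03136444091797) ((659.1519775390625, -352.1751403808594), (173.01145935058594, 62.568824768066406), 64.87277221679688)
```

View pics/fin.png

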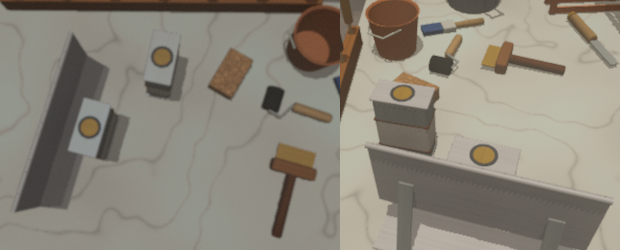

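The tin stands upright and square at the guard's foot (crop (90,128)), and the neighbours have not moved.

```bash
python3 -c "
from bench import *
job_done(); print(state()['time'])"
```

```text
the job is handed in; nothing more can be done
the job is handed in; nothing more can be done
```

The tin is standing on its base again, square to the guard and up against its foot, and the job is handed in.

**How it went:** I pushed the tin low on its base with open fingers tilted 35°. The highest force I read was about 10 N, as the lid passed the bend. At about 70° I eased the fingers back so it settled upright about 12 mm short of the foot. I then nudged it in until the force rose to 8.6 N, and backed off.

**Last checks, with the arm back at its start pose at 29.4 s:**
- **Tin upright:** its top is at 169 mm, against 170 mm nominal, and the front face reads 89.1°.
- **Square to the guard:** within about 0.1°.
- **Against the foot:** the back edge measures about 1 mm from the foot's front edge, which is inside the 2 mm calibration error.
- **Neighbours:** all four measure within 1 mm of where they started.

One slope reading failed partway through the climb because the gripper got into the fit. I narrowed the fit region and it read properly after that. No final check disagreed.

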